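# Hang the two dough cutters on the bakery rack

### The arm

A 6-joint arm with a two-finger parallel gripper is mounted at the origin on the work surface. World frame = base frame: x ahead of the robot, y to its left, z up, the work surface at z = 0. Lengths are in mm, angles in rad, forces in N, time in s.
With the tool pointing down it reaches from about 350 to 775 mm from the base axis. Payload 7.3 kg.
Tool frame: the origin (TCP) lies between the finger pads, 19 mm behind the fingertips; this is the grasp point; z points along the fingers, y is the line along which they close (so a half turn about z gives the same grasp; the last joint's range is limited). The gripper opens to 92 mm and grips with 3 to 60 N. Pads are 19 mm wide; open, the fingers measure 130 mm over their backs; the gripper's body (75 mm by 190 mm) begins 47 mm behind the grasp point.
Start: joints at [1.165, 0.342, 1.524, -0, 1.275, -0.146], TCP at [134.849, 507.404, 245.541] pointing down, gripper open.
Joint ranges: [-2.53, 2.53], [-0.77, 2.02], [0.04, 2.7], [-1, 4.14], [0.28, 2.66], [-3.11, 3.11]. Speed limits (rad/s): [2.57, 2.57, 3.14, 3.14, 3.14, 3.14].

### API

Orientations are given as a 3x3 rotation matrix whose columns are the frame's x, y, z axes.
In Python, from workcell import * gives the robot as it stands.
- The arm moves only by the tool carry_out, never from a script. Its argument "motion" is a list that holds one entry, the list of rows, each a list of 5 numbers: the shift along the world's x, y, z scaled (see below), then the turn about the world's z scaled (see below), then the opening, from -1 (shut) to 1 (fully open). A call has 1 to 20 rows; each row shifts and turns the commanded pose from where the row before left it; what a row does not reach is not made up. The controller multiplies each number of a shift by 30 mm and each number of a turn by 0.1 rad. A row lasts 1/12 s, in which the tool goes at most 41.7 mm and 7.16 degrees, less where a joint would pass 70% of its speed; a pose out of reach is approached as far as the arm can. A call with a number of a shift or a turn outside -1 to 1 is refused whole. A call with a gripper value outside its range is refused whole. The fingers move at their own pace and stop on an object; "grip_force" is the grip in N (left out, the last holds). Time passes only in rows, so rows that do not move let the fingers close. It gives the time, the measured TCP pose, the force, the opening and the grip force at its end, in the units of the state.
- get_obs(): the state, without advancing time (a new reading comes with each control period).
- get_image(name): name is "scene" or "top" or "wrist"; returns (picture, depth): 420x560x3 uint8, red, green, blue; 420x560 float32, mm along the optical axis (not along the pixel's ray), 0 where there is no reading.
- calibration(name): a dict with "fx", "fy", "cx", "cy" (pixels), "k1" (the pictures are not rectified: a ray, as slopes to the right and down, at radius r is drawn at 1 + k1 r^2 times it, then the intrinsics apply), "position" and "orientation" of the camera in the world; the wrist camera has in their place "tool_from_camera" (4x4, takes a point from camera to tool coordinates, whose origin is the TCP and whose axes are the flange's). Camera axes: x right, y down, z forward; pixel columns grow to the right and rows downward; lengths in mm; the calibration is good to about 2 mm. A picture is of the moment at which its call begins: read the wrist's pose just before it. calibration takes no time and is no camera call.
- job_done(): hands the job in; it is judged then, once.
The state is a dict: "t": time; "joint_positions": joint angles; "qd": joint speeds; "joint_torque": joint torques, N m; "eef_pos": TCP position; "eef_rot": TCP orientation; "wrist_force": force on the tool from outside, world axes, zero at the start; "torque": the same for the moment, N m; "width": opening from 0.0 (shut) to 1.0 (fully open); "finger_force": force on a finger pad.
Only numpy, scipy, OpenCV 4.12 (cv2) and the standard library are available. Lean on these libraries where they do the work, as an engineer would, in place of code of your own. Each camera call takes 0.05 s, during which the arm holds its last target. There are 200 camera calls.

### The job

Hang both dough cutters by their arched handles on the two hooks under the rack's shelf: the round cutter on the higher hook and the square cutter on the lower hook. Each handle must rest in the low curve of its hook. Leave both hanging still and free, and do not knock or shift the other things on the bench.

Things in the scene. Friction and masses are not known exactly. Their poses are not given: they have to be found in the camera images.
- round_cutter: Round steel dough cutter: an open ring 100 mm across, 40 mm high, wall 3 mm. Arched handle on top (see its crown). Origin at the centre of its underside, z up; x is the way through the arch, front and back alike. Total height 113 mm, about 0.2 kg.
- square_cutter: Square steel dough cutter: an open frame 96 x 96 mm (sides along x and y), 40 mm high, wall 3 mm. Arched handle on top (see its crown). Origin at the centre of its underside, z up; x is the way through the arch, front and back alike. Total height 113 mm, about 0.2 kg.
- round_crown (a point): Underside of the round cutter's handle at mid-arch, (0, 0, 103) mm in the cutter's frame: it sits on the hook's seat. The arch is 10 mm round steel bar in the cutter's y-z plane: upright legs at y = +/-43 mm (bar axis) from z = 30 to 90 mm, then bar axis through (y, z) = (+/-27, 102) to (0, 108) mm.
- square_crown (a point): Underside of the square cutter's handle at mid-arch, (0, 0, 103) mm in the cutter's frame: it sits on the hook's seat. The arch is 10 mm round steel bar in the cutter's y-z plane: upright legs at y = +/-42 mm (bar axis) from z = 30 to 90 mm, then bar axis through (y, z) = (+/-26, 102) to (0, 108) mm.
- upper_hook: The higher dark steel hook, 10 mm round bar. Origin = seat: top of the bar at the hook's lowest spot, 262 mm above the bench. Axes as the rack's. Tip points to -x: bar axis rises from the seat to (-20, 0, +10) mm, highest point 15 mm above the seat. Towards +x the bar rises 7 mm to x = 95 mm, then goes straight up to the crossbar.
- lower_hook: The lower dark steel hook, 10 mm round bar. Origin = seat: top of the bar at the hook's lowest spot, 205 mm above the bench. Axes as the rack's. Tip points to -x: bar axis rises from the seat to (-20, 0, +10) mm, highest point 15 mm above the seat. Towards +x the bar rises 7 mm to x = 95 mm, then goes straight up to the crossbar.
- rack: Fixed open rack of aluminium tube; origin on the bench, middle of its base, +y along its length; hooks point to its -x side. 20 mm posts at (0, +/-200) mm; crossbar at x = 0, z = 310 mm. Hooks at y = +90 and -90 mm (either may be either), seats at x = -95 mm. Pan of buns below them, up to 47 mm high, x = -150 to -30, y = +/-140 mm.
- shelf_edge (a point): Middle of the lower front edge of the rack's shelf, (-85, 0, 350) mm in the rack's frame. The shelf is of open wires, 15 mm thick, 165 mm deep towards the rack's +x and 460 mm long along its y, with three tubs on its rear half up to 455 mm above the bench. It ends just behind the hook seats, so a tool pointing straight down over a seat would hit it.
- pastry_ring: Bystander: plain steel ring without handle, 68 mm across, 45 mm high; origin under its centre.
- flour_jar: Bystander: white jar, 90 mm across, 150 mm high; origin under its centre.
- bowl: Bystander: steel bowl, 110 mm across, 60 mm high; origin under its centre.
- scraper: Bystander: dough scraper lying flat, 88 x 100 mm, 20 mm high at its wooden grip; origin about its middle, on the bench.
- cup: Bystander: steel cup, 72 mm across, 75 mm high; origin under its centre.
- sugar_can: Bystander: aluminium can, 72 mm across, 110 mm high; origin under its centre.

How it is judged:
By the outcome, as a careful person would: the job done as asked, in the order asked, and still so for the second after the job is handed in, with the robot touching nothing.
It also fails if it takes over 67 s, if anything falls off the work surface, if the arm or the gripper's body presses on something with over 40 N, if the wrist force passes 120 N, or if a joint passes its speed limit or range.

## Working session

There is one attempt and no reset: what is moved stays moved. The work goes in short steps, Python scripts to look and compute and a tool call to move; the robot and the scene stay as the last step left them, time stands still between calls to the robot, and variables do not carry over. Pictures are saved under pics/ and viewed, at most 10 in all, crops included, and the job is handed in when it is done.

Besides the shell and the picture viewer there is one more tool, called after "Request:" as a command line: name --argument value ..., lists and objects as JSON in quotes. carry_out: Moves the arm, as the interface text tells. Its arguments: {"type":"object","properties":{"motion":{"type":"array"},"grip_force":{"type":"number"}},"required":["motion"]}

```bash
ls; mkdir -p pics
python3 - <<'E'
from workcell import *
import cv2,numpy as np
o=get_obs();print(o)
for n in("scene","top"):
    p,d=get_image(n);cv2.imwrite(f"pics/{n}0.png",p[...,::-1]);np.savez(f"{n}0.npz",p=p,d=d);print(n,calibration(n))
print(calibration("wrist"))
E
```

```text
pics
{'t': 0.0, 'joint_positions': array([ 1.16501753e+00,  3.42713514e-01,  1.52504375e+00,  1.70950666e-05,
        1.27542686e+00, -1.46003868e-01]), 'qd': array([-0.00088863,  0.00088257, -0.00174053, -0.00094601, -0.00301626,
       -0.0003335 ]), 'joint_torque': array([ 2.68593394e-04, -4.31235981e+01, -2.44225180e+01,  7.17836665e-02,
        5.59253187e-02, -1.64733210e-04]), 'eef_pos': array([134.66969725, 507.02131699, 244.8404072 ]), 'eef_rot': array([[-9.66446453e-01,  2.56867357e-01, -6.43237188e-04],
       [ 2.56868043e-01,  9.66445389e-01, -1.45578512e-03],
       [ 2.47709938e-04, -1.57216544e-03, -9.99998733e-01]]), 'wrist_force': array([-0.75367202,  0.66187867, -0.85818007]), 'torque': array([-0.02388211,  0.0141181 , -0.02172778]), 'finger_force': 0.0, 'width': 1.000017333556531}
scene {'fx': 434.21300939737733, 'fy': 434.21300939737733, 'cx': 285.01719546361124, 'cy': 215.3737492872995, 'k1': 0.02570446636832687, 'position': array([ 903.41436494, -560.36910707, 1087.45639428]), 'orientation': array([[ 0.87720202,  0.38601813, -0.28549364],
       [ 0.48009213, -
[... 232 characters left out ...]
84.08846009,   -9.12249013, 1248.45204531]), 'orientation': array([[ 0.01858902, -0.99637773,  0.0829811 ],
       [-0.99968101, -0.01994145, -0.01549899],
       [ 0.01709761, -0.08266651, -0.99643059]])}
{'fx': 296.68970928593046, 'fy': 296.68970928593046, 'cx': 278.27271847537725, 'cy': 211.26660853647246, 'k1': 0.005395871455012123, 'tool_from_camera': array([[ 1.73317911e-03, -9.68553944e-01, -2.48797616e-01,
         6.69607885e+01],
       [ 9.99998317e-01,  1.82842166e-03, -1.51725010e-04,
        -3.49807832e-01],
       [ 6.01860808e-04, -2.48796934e-01,  9.68555483e-01,
        -1.39677004e+02],
       [ 0.00000000e+00,  0.00000000e+00,  0.00000000e+00,
         1.00000000e+00]])}
```

View pics/scene0.png

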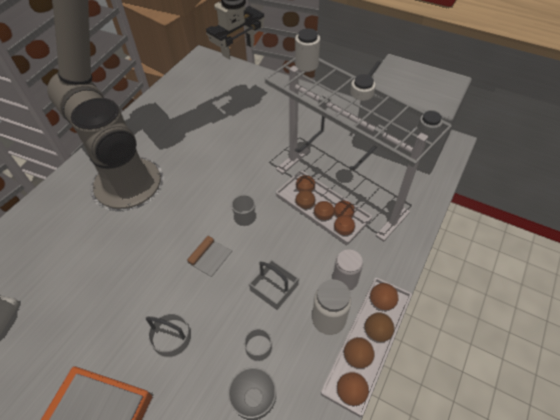

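View pics/top0.png

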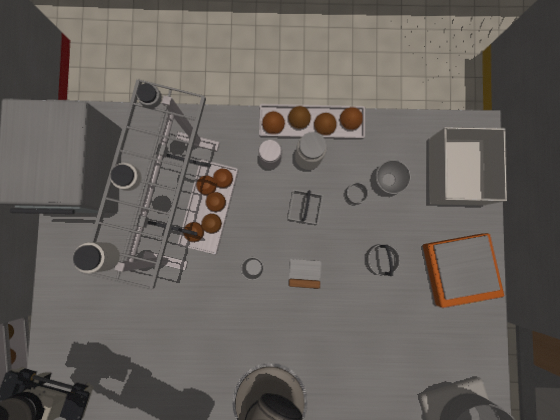

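The scene view shows the round cutter at about (168,333), the square one at (274,283), and the rack at upper right. The top view shows the round cutter at (382,260), the square one at (304,208), and the rack at left, with its hooks pointing image-right at about (205,162) and (205,238).

```bash
cat > h.py <<'E'
import numpy as np,cv2
from workcell import *
def rays(c,uv):
    uv=np.asarray(uv,float).reshape(-1,1,2)
    # drawn = r*(1+k1 r^2): same as OpenCV's k1
    K=np.array([[c["fx"],0,c["cx"]],[0,c["fy"],c["cy"]],[0,0,1]])
    n=cv2.undistortPoints(uv,K,np.array([c["k1"],0,0,0]))[:,0]
    return np.c_[n,np.ones(len(n))]
def cloud(name,d,pose=None):
    c=calibration(name); v,u=np.indices(d.shape)
    P=rays(c,np.c_[u.ravel(),v.ravel()])*d.reshape(-1,1)
    if name=="wrist":
        T=c["tool_from_camera"];P=P@T[:3,:3].T+T[:3,3]
        R,t=pose
    else: R,t=c["orientation"],c["position"]
    W=(P@np.asarray(R).T+t).reshape(*d.shape,3); W[d<=0]=np.nan
    return W
E
python3 - <<'E'
from h import *
C={n:cloud(n,np.load(n+"0.npz")["d"]) for n in("scene","top")}
for n,W in C.items():
    z=W[...,2]
    print(n,"bench z",np.nanmedian(z[300:330,100:400]), np.nanmedian(z))
    m=(z>342)&(z<375)&(W[...,1]>120)&(W[...,0]>200)
    p=W[m];print(n,"shelf n",len(p),np.percentile(p,[1,50,99],axis=0).round(0).tolist(),cv2.minAreaRect(p[:,:2].astype(np.float32)))
box={"top":{"round":(360,240,405,280),"square":(285,185,325,230)},"scene":{"round":(140,305,195,360),"square":(245,255,302,310)}}
for n in C:
    for k,(a,b,c,d) in box[n].items():
        W=C[n][b:d,a:c].reshape(-1,3)
        for lo,hi,t in((85,122,"handle"),(25,48,"rim")):
            q=W[(W[:,2]>lo)&(W[:,2]<hi)]
            if len(q)<5: print(n,k,t,len(q));continue
            r=cv2.minAreaRect(q[:,:2].astype(np.float32)); print(n,k,t,len(q),[np.round(x,1) for x in r],"med",np.median(q,0).round(1))
# hook candidates: between z 190 and 340
for n,W in C.items():
    z=W[...,2];m=(z>185)&(z<300)&(W[...,1]>150)&(W[...,0]>200)&(W[...,0]<800)
    v,u=np.nonzero(m);p=W[m]
    np.savez("hk_"+n,p=p,u=u,v=v);print(n,len(p))
# depth maps pictures
t=np.load("top0.npz")["p"][70:300,70:270];s=np.load("scene0.npz")["p"][50:250,230:460]
t=cv2.resize(t,None,fx=2,fy=2,interpolation=2);s=cv2.resize(s,None,fx=1.7,fy=1.7,interpolation=2)
H=np.zeros((460,800,3),np.uint8);H[:,:400]=t;H[:s.shape[0],400:400+s.shape[1]]=s[:, :400]
cv2.imwrite("pics/rack.png",cv2.convertScaleAbs(H[...,::-1],alpha=1.6))
E
```

```text
scene bench z 0.6844948125333303 -0.8387792728910881
scene shelf n 3299 [[391.0, 167.0, 347.0], [662.0, 267.0, 362.0], [861.0, 406.0, 374.0]] ((625.874755859375, 295.65692138671875), (172.06683349609375, 468.55865478515625), 77.18912506103516)
top bench z 0.11614605274098722 -0.8305723459402543
top shelf n 3867 [[389.0, 172.0, 348.0], [622.0, 290.0, 363.0], [859.0, 404.0, 373.0]] ((625.4208374023438, 296.028564453125), (167.5157928466797, 465.26690673828125), 77.17864990234375)
scene round handle 169 [array([ 449.2, -349.2]), array([92.6, 10.4]), np.float64(10.0)] med [ 456.1 -349.1  105.6]
scene round rim 328 [array([ 448.4, -349.6]), array([ 97.3, 100.3]), np.float64(60.4)] med [ 452.6 -356.2   36.1]
scene square handle 138 [array([ 612.1, -101.4]), array([11. , 92.5]), np.float64(80.8)] med [ 618.2 -103.2  104.8]
scene square rim 370 [array([ 610.7, -101.2]), array([99.4, 99.8]), np.float64(80.6)] med [ 616.5 -108.6   36.2]
top round handle 109 [array([ 446.5, -350. ]), array([91.2,  9.9]), np.float64(10.0)] med [ 447.1 -349.5  106.6]
top round rim 166 [array([ 446., -350.]), array([96.6, 98. ]), np.float64(1.3)] med [ 452.5 -347.7   38. ]
top square handle 102 [array([ 607.7, -100.1]), array([ 9.8, 93.4]), np.float64(80.5)] med [605.1 -99.1 106.2]
top square rim 150 [array([ 607.4, -100. ]), array([96.4, 96.2]), np.float64(81.1)] med [ 608.1 -101.5   38.8]
scene 4948
top 8790
```

View pics/rack.png

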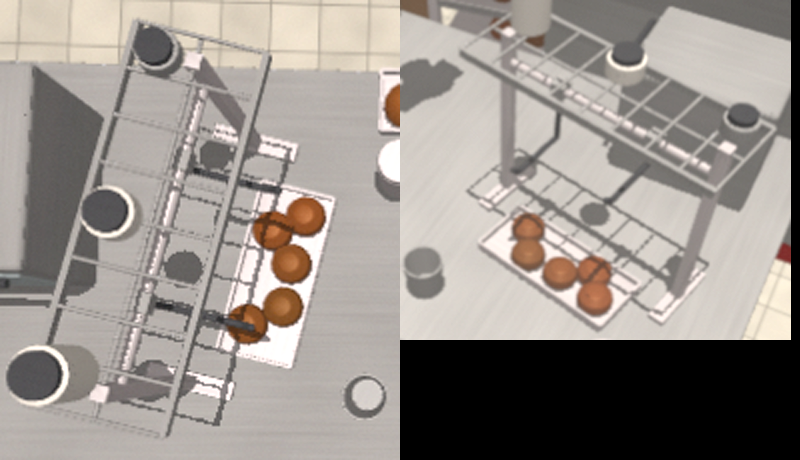

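The rack crop shows the far-x hook ending near (285,190) and the near-x hook near (265,335). Next I'll use the depth to see which one is higher.

Run:
```python
from h import *
a=np.radians(77.2);rx=np.array([np.cos(a),np.sin(a)]);ry=np.array([-rx[1],rx[0]])
O=np.array([625.6,295.9])+2.5*rx
for n in("scene","top"):
    p=np.load("hk_%s.npz"%n)["p"];q=np.c_[(p[:,:2]-O)@rx,(p[:,:2]-O)@ry,p[:,2]]
    for s in(90,-90):
        m=(abs(q[:,1]-s)<12)&(q[:,0]<5)&(q[:,0]>-135)
        for x0 in range(-125,0,15):
            w=q[m&(abs(q[:,0]-x0)<7.5)]
            if len(w)>2: print(n,s,x0,len(w),"y,z med",np.median(w[:,1:],0).round(1),"zmax",w[:,2].max().round(0),"xmin",w[:,0].min().round(1))
print("O",O,"seats",O-95*rx+90*ry,O-95*rx-90*ry)
```

```text
scene 90 -110 17 y,z med [ 85.  213.5] zmax 220.0 xmin -117.0
scene 90 -95 15 y,z med [ 84.7 203.8] zmax 208.0 xmin -102.2
scene 90 -80 16 y,z med [ 86.  203.2] zmax 208.0 xmin -84.6
scene 90 -65 16 y,z med [ 85.8 205.1] zmax 207.0 xmin -71.2
scene 90 -50 14 y,z med [ 86.8 206.1] zmax 208.0 xmin -56.2
scene 90 -35 17 y,z med [ 84.3 208.4] zmax 213.0 xmin -41.1
scene 90 -20 15 y,z med [ 85. 207.] zmax 211.0 xmin -26.2
scene 90 -5 63 y,z med [ 85.9 234.6] zmax 300.0 xmin -12.5
scene -90 -125 4 y,z med [-93.1 274.3] zmax 277.0 xmin -120.0
scene -90 -110 15 y,z med [-94.7 270.7] zmax 278.0 xmin -117.3
scene -90 -95 18 y,z med [-94.  260.3] zmax 264.0 xmin -101.2
scene -90 -80 16 y,z med [-94.3 262. ] zmax 266.0 xmin -86.4
scene -90 -65 17 y,z med [-93.3 262.6] zmax 266.0 xmin -72.0
scene -90 -50 18 y,z med [-93.4 262.8] zmax 267.0 xmin -57.1
scene -90 -35 16 y,z med [-93.9 263.7] zmax 269.0 xmin -41.6
scene -90 -20 17 y,z med [-94.7 265.5] zmax 270.0 xmin -26.6
scene -90 -5 10 y,z med [-94.2 266.7] zmax 299.0 xmin -12.2
top 90 -110 19 y,z med [ 91.5 215.5] zmax 223.0 xmin -116.8
top 90 -
[... 319 characters left out ...]
x 300.0 xmin -26.7
top 90 -5 45 y,z med [ 90.6 237.9] zmax 298.0 xmin -12.2
top -90 -125 4 y,z med [-87.3 273.6] zmax 275.0 xmin -119.8
top -90 -110 19 y,z med [-87.4 272.3] zmax 277.0 xmin -117.3
top -90 -95 23 y,z med [-87.7 262.6] zmax 266.0 xmin -102.5
top -90 -80 22 y,z med [-87.2 261.2] zmax 268.0 xmin -86.4
top -90 -65 17 y,z med [-87.6 262.7] zmax 267.0 xmin -71.3
top -90 -50 7 y,z med [-87.9 263.2] zmax 265.0 xmin -47.4
top -90 -35 26 y,z med [-88.5 265. ] zmax 269.0 xmin -42.4
top -90 -20 23 y,z med [-86.8 266.6] zmax 300.0 xmin -26.2
top -90 -5 16 y,z med [-88.2 266.7] zmax 298.0 xmin -12.1
O [626.15387124 298.33787339] seats [517.34332208 225.63804951] [692.87020586 185.75931994]
```

Request:
carry_out --motion '[[[0.55,-0.92,0.48,0,1],[0.55,-0.92,0.48,0,1],[0.55,-0.92,0.48,0,1],[0.55,-0.92,0.48,0,1],[0.55,-0.92,0.48,0,1],[0.55,-0.92,0.48,0,1],[0.55,-0.92,0.48,0,1],[0.55,-0.92,0.48,0,1],[0.55,-0.92,0.48,0,1],[0.55,-0.92,0.48,0,1],[0.43,-0.81,0,0,1],[0.43,-0.81,0,0,1],[0.43,-0.81,0,0,1],[0.43,-0.81,0,0,1],[0.43,-0.81,0,0,1],[0.43,-0.81,0,0,1],[0.43,-0.81,0,0,1],[0,0,0,0,1]]]' --grip_force 20

```text
t: 1.6
eef_pos: [391.7, 58.0, 388.8]
eef_rot: [[-0.965, 0.261, -0.001], [0.261, 0.965, -0.001], [0.0, -0.002, -1.0]]
wrist_force: [-1.5, 0.4, -0.4]
width: 0.997
finger_force: 0.0
```

Request:
carry_out --motion '[[[0.02,-0.92,-0.53,0.13,1],[0.02,-0.92,-0.53,0.13,1],[0.02,-0.92,-0.53,0.13,1],[0.02,-0.92,-0.53,0.13,1],[0.02,-0.92,-0.53,0.13,1],[0.02,-0.92,-0.53,0.13,1],[0.02,-0.92,-0.53,0.13,1],[0.02,-0.92,-0.53,0.13,1],[0.02,-0.92,-0.53,0.13,1],[0.02,-0.92,-0.53,0.13,1],[0.02,-0.92,-0.53,0.13,1],[0.02,-0.92,-0.53,0.13,1],[0.02,-0.92,-0.53,0.13,1],[0.02,-0.92,-0.53,0.13,1],[0.02,-0.92,-0.53,0.13,1],[0,0,0,0,1],[0,0,0,0,1]]]'

```text
t: 3.02
eef_pos: [398.7, -352.6, 149.6]
eef_rot: [[-0.998, 0.067, -0.002], [0.067, 0.998, 0.003], [0.002, 0.003, -1.0]]
wrist_force: [0.1, -0.3, 0.7]
width: 0.996
finger_force: 0.0
```

```bash
cat > wl.py <<'E'
from h import *
import sys
def wrist(tag=None):
    o=get_obs();p,d=get_image("wrist")
    if tag: cv2.imwrite(f"pics/{tag}.png",p[...,::-1])
    return o,p,cloud("wrist",d,(o["eef_rot"],o["eef_pos"]))
E
python3 - <<'E'
from wl import *
o,p,W=wrist("w1")
print(o["eef_pos"].round(1),np.degrees(np.arctan2(o["eef_rot"][1,0],o["eef_rot"][0,0])))
q=W.reshape(-1,3);q=q[(np.hypot(q[:,0]-447.5,q[:,1]+349.8)<70)]
h=q[(q[:,2]>85)&(q[:,2]<120)];print(len(h),cv2.minAreaRect(h[:,:2].astype(np.float32)),h[:,2].max())
r=q[(q[:,2]>30)&(q[:,2]<46)];print(len(r),cv2.minEnclosingCircle(r[:,:2].astype(np.float32)))
E
```

```text
[ 398.7 -352.6  149.6] 176.1783211445784
786 ((426.7958984375, -352.67462158203125), (56.569278717041016, 9.96676254272461), 9.69992733001709) 113.97077848501496
1417 ((446.5363464355469, -349.4833984375), 50.21662139892578)
```

View pics/w1.png

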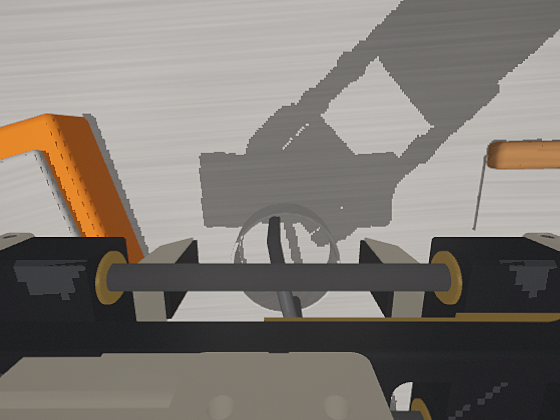

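The wrist view shows the ring at about (285,258), with the handle between the open fingers at (180,270) and (375,270). I'll descend and grip the near leg.

Request:
carry_out --motion '[[[0,-0.13,0,0,1],[0,0,-0.65,0,1],[0,0,-0.65,0,1],[0,0,-0.65,0,1],[0,0,-0.65,0,1],[0,0,0,0,1],[0,0,0,0,-0.5],[0,0,0,0,-1],[0,0,0,0,-1],[0,0,0,0,-1],[0,0,0,0,-1],[0,0,0,0,-1],[0,0,0,0,-1],[0,0,0,0,-1],[0,0,0,0,-1],[0,0,0,0,-1]]]' --grip_force 15

```text
t: 4.4
eef_pos: [399.1, -356.6, 73.0]
eef_rot: [[-0.998, 0.065, -0.0], [0.065, 0.998, 0.0], [0.0, 0.0, -1.0]]
wrist_force: [-0.6, -0.5, -0.6]
width: 0.321
finger_force: 0.0
```

```bash
cat > cut.py <<'E'
from h import *
def cutter(n,box):
    p,d=get_image(n);a,b,c,e=box;W=cloud(n,d)[b:e,a:c].reshape(-1,3)
    return W,p
E
python3 - <<'E'
from wl import *
o,p,W=wrist("w2");print(o["eef_pos"].round(1),o["width"],o["finger_force"],o["wrist_force"])
q=W.reshape(-1,3);q=q[(np.hypot(q[:,0]-446.5,q[:,1]+349.5)<62)]
r=q[(q[:,2]>30)&(q[:,2]<46)];print(len(r),cv2.minEnclosingCircle(r[:,:2].astype(np.float32)))
for n in("top","scene"):
    W=cloud(n,get_image(n)[1]).reshape(-1,3);W=W[np.hypot(W[:,0]-447,W[:,1]+349.5)<65]
    r=W[(W[:,2]>30)&(W[:,2]<46)];h=W[(W[:,2]>98)&(W[:,2]<114)&(W[:,0]>440)]
    print(n,cv2.minEnclosingCircle(r[:,:2].astype(np.float32)),cv2.minAreaRect(h[:,:2].astype(np.float32)),len(h))
E
```

```text
[ 399.1 -356.6   73. ] 0.3210920505846844 0.0 [-0.58274133 -0.48995902 -0.63972983]
568 ((400.914306640625, -355.69500732421875), 18.289775848388672)
top ((446.6094970703125, -350.74951171875), 49.799110412597656) ((463.1092529296875, -347.4661865234375), (45.34535217285156, 10.151572227478027), 8.632136344909668) 53
scene ((448.20166015625, -349.94073486328125), 50.913429260253906) ((464.5308837890625, -347.00115966796875), (47.70114517211914, 11.18316650390625), 8.19389533996582) 87
```

Request:
carry_out --motion '[[[0,0,0,0,-1],[0,0,0,0,-1],[0,0,0,0,-1],[0,0,0,0,-1],[0,0,0,0,-1],[0,0,0,0,-1],[0,0,0,0,-1],[0,0,0,0,-1]]]' --grip_force 15

```text
t: 5.22
eef_pos: [399.2, -356.7, 73.1]
eef_rot: [[-0.998, 0.065, 0.0], [0.065, 0.998, -0.0], [-0.0, -0.0, -1.0]]
wrist_force: [0.6, -0.5, 0.6]
width: 0.103
finger_force: 14.7
```

```bash
cat > chk.py <<'E'
from wl import *
def chk(cx,cy,z0,o=None):
    "cutter near (cx,cy), underside height z0: rim circle and handle direction from the two fixed cameras"
    for n in("top","scene"):
        W=cloud(n,get_image(n)[1]).reshape(-1,3);W=W[np.hypot(W[:,0]-cx,W[:,1]-cy)<70];W[:,2]-=z0
        r=W[(W[:,2]>28)&(W[:,2]<46)]
        if len(r)>5:print(n,"rim",cv2.minAreaRect(r[:,:2].astype(np.float32)),len(r),"z",np.percentile(r[:,2],95))
        h=W[(W[:,2]>95)&(W[:,2]<116)]
        if len(h)>5:print(n,"handle",cv2.minAreaRect(h[:,:2].astype(np.float32)),len(h),"z",np.percentile(h[:,2],95))
E
python3 -c "
from chk import *
o=get_obs();print(o['width'],o['finger_force'],o['wrist_force'])
chk(447,-350,0)"
```

```text
0.10283152808286987 14.664485715329647 [ 0.56250004 -0.50030477  0.56371678]
top rim ((452.61279296875, -348.8673095703125), (85.01060485839844, 96.85686492919922), 26.108116149902344) 102 z 44.08792566709305
top handle ((442.1424255371094, -343.9202880859375), (23.585147857666016, 96.12953186035156), 78.81440734863281) 67 z 114.17090110986241
scene rim ((450.05523681640625, -351.2437744140625), (96.65428924560547, 100.45170593261719), 8.290080070495605) 286 z 42.681476303243016
scene handle ((447.5048522949219, -350.5585021972656), (93.43550872802734, 12.143492698669434), 6.817253589630127) 137 z 113.65615466159443
```

Request:
carry_out --motion '[[[0,0,0,0,-1],[0,0,0,0,-1],[0,0,0,0,-1],[0,0,0.2,0,-1],[0,0,0.5,0,-1],[0,0,0.8,0,-1],[0,0,0.8,0,-1],[0,0,0.8,0,-1],[0,0,0.5,0,-1],[0,0,0.2,0,-1],[0,0,0,0,-1],[0,0,0,0,-1]]]' --grip_force 50

```text
t: 6.32
eef_pos: [398.7, -356.1, 186.3]
eef_rot: [[-0.998, 0.065, -0.001], [0.065, 0.998, 0.001], [0.001, 0.001, -1.0]]
wrist_force: [0.2, 0.5, -2.7]
width: 0.102
finger_force: 49.3
```

```bash
python3 -c "
from chk import *
o=get_obs();print(o['width'],o['finger_force'],o['wrist_force'],o['eef_pos'])
chk(447,-350,o['eef_pos'][2]-73)
p,d=get_image('scene');cv2.imwrite('pics/s2.png',cv2.resize(p[230:400,80:280,::-1],None,fx=3,fy=3))"
```

```text
0.10166178424881078 49.343561455607414 [ 0.21522983  0.51968903 -2.73973683] [ 398.74499825 -356.13979102  186.31858853]
top rim ((451.34210205078125, -348.9520568847656), (87.78346252441406, 95.66212463378906), 30.376596450805664) 132 z 42.48745875086111
top handle ((443.05291748046875, -343.4115905761719), (24.773714065551758, 89.75314331054688), 78.36463928222656) 84 z 114.59034973956406
scene rim ((448.4832763671875, -349.3941650390625), (97.22640991210938, 98.19432830810547), 78.6284408569336) 331 z 42.154473108853864
scene handle ((446.4344787597656, -358.5891418457031), (94.43215942382812, 41.5234260559082), 14.727161407470703) 169 z 111.46071561361717
```

View pics/s2.png

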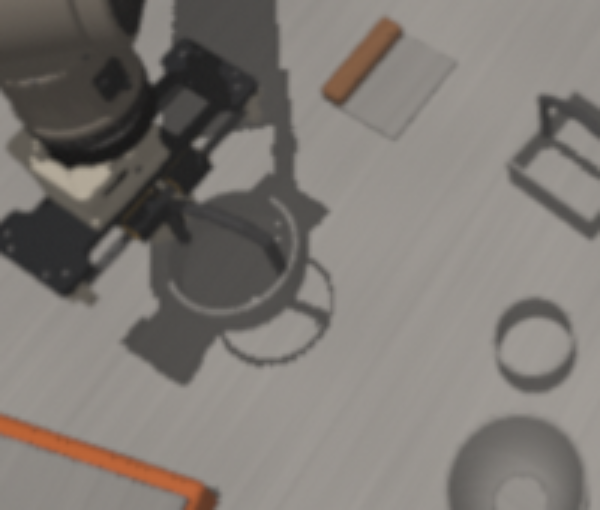

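The scene crop shows the round cutter lifted level at about (235,250), held by its leg, with nothing else disturbed. I'll carry it to a point in front of the higher hook, which is the far one.

Request:
carry_out --motion '[[[0.25,0.37,0.27,0.4,-1],[0.5,0.73,0.42,0.8,-1],[0.5,0.73,0.42,0.8,-1],[0.5,0.73,0.42,0.8,-1],[0.5,0.73,0.42,0.8,-1],[0.5,0.73,0.42,0.8,-1],[0.5,0.73,0,0.8,-1],[0.5,0.73,0,0.8,-1],[0.5,0.73,0,0.8,-1],[0.5,0.73,0,0.8,-1],[0.5,0.73,0,0.8,-1],[0.5,0.73,0,0.8,-1],[0.5,0.73,0,0.8,-1],[0.5,0.73,0,0.8,-1],[0.5,0.73,0,0.8,-1],[0.5,0.73,0,0.8,-1],[0.5,0.73,0,0.8,-1],[0.5,0.73,0,0.8,-1],[0.4,0.73,0,0.8,-1],[0.2,0.36,0,0.68,-1]]]'

```text
t: 8.13
eef_pos: [680.2, 63.4, 257.1]
eef_rot: [[-0.08, -0.997, -0.001], [-0.997, 0.08, 0.001], [-0.001, 0.001, -1.0]]
wrist_force: [0.1, 0.4, -1.4]
width: 0.099
finger_force: 49.3
```

```bash
cat > fit.py <<'E'
from wl import *
a=np.radians(77.2);rx=np.array([np.cos(a),np.sin(a)]);ry=np.array([-rx[1],rx[0]])
O=np.array([626.15,298.34])
def rk(p): p=np.asarray(p)[...,:2]-O; return np.stack([p@rx,p@ry],-1)
def fit(gz,cc,seat,rect=False):
    "gz: grasp height in the cutter; cc: expected crown xy. Rim and handle in rack xy, and the hook seen now"
    o=get_obs();t=o["eef_pos"];z0=t[2]-gz
    print("tcp",t.round(1),"rack",rk(t).round(1),"yaw",np.degrees(np.arctan2(o["eef_rot"][1,0],o["eef_rot"][0,0])).round(1),"F",o["wrist_force"].round(1),"w",round(o["width"]*92,1))
    for n in("top","scene"):
        W=cloud(n,get_image(n)[1]).reshape(-1,3);W=W[np.isfinite(W[:,0])];V=W.copy();V[:,2]-=z0
        V=V[np.hypot(V[:,0]-cc[0],V[:,1]-cc[1])<62]
        far=np.hypot(V[:,0]-t[0],V[:,1]-t[1])>26
        h=V[(V[:,2]>75)&(V[:,2]<118)&far&(np.abs((V[:,:2]-t[:2])@np.array([-(cc-t[:2])[1],(cc-t[:2])[0]])/np.linalg.norm(cc-t[:2]))<20)]
        if len(h)>8:
            vx,vy,x,y=cv2.fitLine(h[:,:2].astype(np.float32),cv2.DIST_HUBER,0,.01,.01).ravel()
            print(n,"handle line ang",np.degrees(np.arctan2(vy,vx)).round(1),"mid rack",rk([x,y]).round(1),len(h),"ztop",(np.percentile(h[:,2],97)+z0).round(1))
        r=V[(V[:,2]>20)&(V[:,2]<45)]
        if len(r)>20:
            c=cv2.minAreaRect(r[:,:2].astype(np.float32));print(n,"rim",rk(c[0]).round(1),np.round(c[1],1),c[2],len(r),"ztop",(np.percentile(r[:,2],97)+z0).round(1))
        q=np.c_[rk(W),W[:,2]];k=q[(abs(q[:,1]-seat[1])<14)&(q[:,0]<-50)&(q[:,0]>-130)&(abs(q[:,2]-seat[2])<25)]
        if len(k): print(n,"hook y",np.median(k[:,1]).round(1),"xmin",k[:,0].min().round(1),len(k))
E
python3 -c "
from fit import *
t=get_obs()['eef_pos'];fit(73,t[:2]+[-5.5,47.9],(-95,-90,262))"
```

```text
tcp [680.2  63.4 257.1] rack [-217.1 -104.8] yaw -94.6 F [ 0.1  0.4 -1.4] w 9.1
top handle line ang -78.7 mid rack [-155.8  -79.5] 74 ztop 298.2
top rim [-165.3  -71.9] [99.4 66.5] 53.457828521728516 93 ztop 227.1
top hook y -87.4 xmin -93.6 50
scene rim [-192.1 -104.4] [96.  52.9] 22.953670501708984 212 ztop 224.7
scene hook y -94.9 xmin -76.0 20
```

Request:
carry_out --motion '[[[0.06,0.1,0,-0.17,-1],[0.06,0.2,0,-0.18,-1],[0.06,0.3,0,0,-1],[0.06,0.3,0,0,-1],[0.06,0.3,0,0,-1],[0.06,0.3,0,0,-1],[0.06,0.3,0,0,-1],[0.06,0.3,0,0,-1],[0.05,0.3,0,0,-1],[0.04,0.2,0,0,-1],[0,0.16,0,0,-1],[0,0,0,0,-1],[0,0,0,0,-1]]]'

```text
t: 9.32
eef_pos: [696.7, 142.4, 258.0]
eef_rot: [[-0.122, -0.993, -0.0], [-0.993, 0.122, -0.0], [0.0, 0.0, -1.0]]
wrist_force: [0.3, 0.2, -2.5]
width: 0.097
finger_force: 49.3
```

```bash
python3 -c "
from fit import *
t=get_obs()['eef_pos'];fit(73,t[:2]+[-5.5,47.9],(-95,-90,262))
p,d=get_image('scene');q,d=get_image('top')
H=np.hstack([cv2.resize(p[60:240,260:460],(400,360),interpolation=2),cv2.resize(q[100:260,110:288],(400,360),interpolation=2)])
cv2.imwrite('pics/s3.png',cv2.convertScaleAbs(H[...,::-1],alpha=1.5))"
```

```text
tcp [696.7 142.4 258. ] rack [-136.4 -103.3] yaw -97.0 F [ 0.3  0.2 -2.5] w 9.0
top handle line ang 74.8 mid rack [-64.9 -84. ] 66 ztop 297.9
top rim [-82.3 -65.6] [97.1 52.1] 51.93427658081055 50 ztop 227.7
top hook y -84.1 xmin -86.1 8
scene rim [-103.9  -98.8] [96.2 72.5] 23.108898162841797 228 ztop 226.2
```

View pics/s3.png

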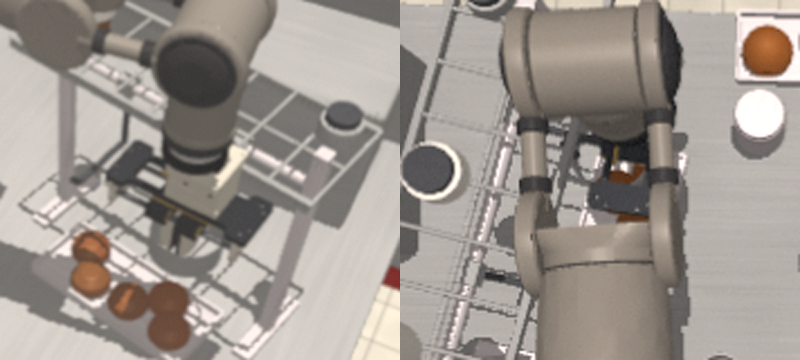

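The crop shows the gripper body in front of the shelf edge, with the ring in front of the far hook and no contact. I'll back off a little and then lower.

Request:
carry_out --motion '[[[-0.03,-0.15,0,0,-1],[0,0,-0.1,0,-1],[0,0,-0.2,0,-1],[0,0,-0.2,0,-1],[0,0,-0.15,0,-1],[0,0,-0.1,0,-1],[0,0,-0.05,0,-1],[0,0,0,0,-1],[0,0,0,0,-1]]]'

```text
t: 10.27
eef_pos: [700.0, 137.9, 238.9]
eef_rot: [[-0.123, -0.992, 0.015], [-0.992, 0.123, 0.002], [-0.004, -0.015, -1.0]]
wrist_force: [11.9, 0.1, 12.9]
width: 0.098
finger_force: 50.6
```

```bash
python3 -c "
from fit import *
t=get_obs()['eef_pos'];fit(73,t[:2]+[-5.5,47.9],(-95,-90,262))"
```

```text
tcp [700.  137.9 238.9] rack [-140.1 -107.5] yaw -97.1 F [11.9  0.1 12.9] w 9.0
top handle line ang 76.6 mid rack [-74.5 -85.6] 74 ztop 279.5
top rim [-87.2 -71.6] [98.4 57.5] 56.9621696472168 68 ztop 209.9
top hook y -85.5 xmin -96.2 59
scene rim [-110.2 -103. ] [95.4 67.3] 18.101749420166016 211 ztop 206.9
```

```bash
python3 -c "
from fit import *
o=get_obs();print(o['torque'],o['wrist_force'],o['joint_positions'].round(3))
W=cloud('wrist',get_image('wrist')[1],(o['eef_rot'],o['eef_pos']))
p,d=get_image('wrist');cv2.imwrite('pics/w3.png',cv2.convertScaleAbs(p[...,::-1],alpha=1.6))
"
```

```text
[ 0.86173734 -1.30108706 -0.02851648] [11.93673236 -0.61713609 13.29443181] [ 8.700e-02  7.070e-01  9.260e-01  1.000e-03  1.494e+00 -2.931e+00]
```

View pics/w3.png

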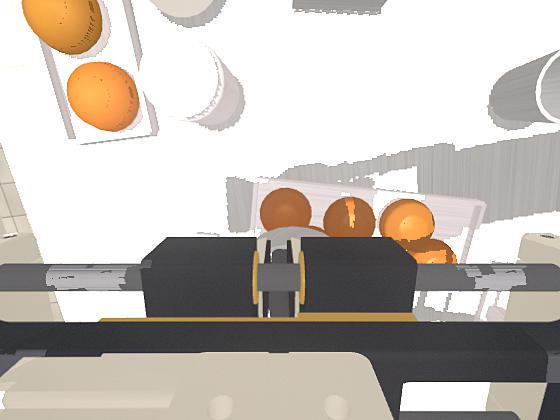

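The wrist view shows the carriages closed around the leg at about (280,270) and hides the hook. I'll ease up and look from the fixed cameras.

Request:
carry_out --motion '[[[0,0,0.2,0,-1],[0,0,0.2,0,-1],[0,0,0,0,-1],[0,0,0,0,-1]]]'

```text
t: 10.8
eef_pos: [696.6, 137.7, 247.1]
eef_rot: [[-0.123, -0.992, 0.003], [-0.992, 0.123, 0.0], [-0.001, -0.003, -1.0]]
wrist_force: [2.9, -0.6, 5.2]
width: 0.1
finger_force: 49.7
```

```bash
python3 -c "
from fit import *
o=get_obs();t=o['eef_pos'];print(t,rk(t),o['wrist_force'],o['torque'])
for n in('top','scene'):
    p,d=get_image(n);W=cloud(n,d);q=np.concatenate([rk(W),W[...,2:]],-1)
    m=(q[...,0]>-160)&(q[...,0]<-25)&(q[...,1]>-150)&(q[...,1]<-40)&(q[...,2]>190)&(q[...,2]<310)
    v,u=np.nonzero(m);c=q[m]
    g=(c[:,2]>283-5)
    print(n)
    for x0 in range(-130,-25,10):
        w=c[abs(c[:,0]-x0)<5]
        for lo,hi,s in((255,272,'hook'),(279,302,'hand')):
            k=w[(w[:,2]>lo)&(w[:,2]<hi)]
            if len(k): print(x0,s,len(k),'y',np.percentile(k[:,1],[5,50,95]).round(0),'z',np.percentile(k[:,2],[5,50,95]).round(0))
"
```

```text
[696.59584244 137.67337906 247.06455964] [-141.06678111 -104.29066626] [ 2.92136913 -0.64769206  5.15793054] [ 0.08144242 -0.2666011  -0.11393016]
top
-130 hand 4 y [-68. -67. -67.] z [293. 300. 301.]
-100 hand 2 y [-86. -86. -85.] z [285. 286. 286.]
-90 hook 8 y [-87. -85. -84.] z [258. 261. 264.]
-90 hand 12 y [-89. -86. -82.] z [280. 286. 287.]
-80 hand 13 y [-87. -83. -79.] z [281. 283. 285.]
-70 hook 3 y [-92. -92. -91.] z [260. 262. 262.]
-70 hand 8 y [-85. -80. -78.] z [280. 281. 282.]
-60 hook 2 y [-90. -88. -87.] z [263. 265. 266.]
-50 hook 4 y [-90. -87. -84.] z [263. 264. 267.]
-40 hook 13 y [-93. -89. -84.] z [262. 265. 268.]
scene
```

The handle was catching the raised hook tip on its side, so I'll shift it sideways past the tip and lower again.

Request:
carry_out --motion '[[[0,0,0.2,0,-1],[0.11,0.03,0,0,-1],[0.11,0.03,0,0,-1],[0,0,0,0,-1],[0,0,-0.15,0,-1],[0,0,-0.15,0,-1],[0,0,-0.15,0,-1],[0,0,-0.1,0,-1],[0,0,0,0,-1],[0,0,0,0,-1]]]'

```text
t: 11.73
eef_pos: [702.6, 140.2, 236.0]
eef_rot: [[-0.122, -0.993, 0.001], [-0.993, 0.122, 0.001], [-0.001, -0.001, -1.0]]
wrist_force: [-0.5, 3.4, 2.9]
width: 0.1
finger_force: 50.8
```

```bash
cat > st.py <<'E'
from fit import *
o=get_obs();t=o['eef_pos'];print(t.round(1),rk(t).round(1),'F',o['wrist_force'].round(1),'T',o['torque'].round(2),'yaw',np.degrees(np.arctan2(o["eef_rot"][1,0],o["eef_rot"][0,0])).round(1),o['joint_positions'][5])
E
python3 st.py
```

```text
[702.6 140.2 236. ] [-137.3 -109.5] F [-0.5  3.4  2.9] T [0.73 0.31 0.24] yaw -97.0 -2.92980569780688
```

Request:
carry_out --motion '[[[-0.05,0.01,-0.03,0,-1],[-0.05,0.01,-0.04,0,-1],[-0.04,0.01,-0.04,0,-1],[-0.03,0,-0.03,0,-1],[0,0,0,0,-1],[0,0,0,0,-1]]]'

```text
t: 12.23
eef_pos: [701.7, 140.3, 235.5]
eef_rot: [[-0.123, -0.992, 0.015], [-0.992, 0.123, 0.001], [-0.003, -0.015, -1.0]]
wrist_force: [13.5, 2.1, 10.7]
width: 0.105
finger_force: 50.9
```

```bash
python3 st.py; python3 -c "
from fit import *
t=get_obs()['eef_pos'];fit(73,t[:2]+[-5.5,47.9],(-95,-90,262))
n='top';p,d=get_image(n);W=cloud(n,d);q=np.concatenate([rk(W),W[...,2:]],-1)
c=q[(q[...,0]>-130)&(q[...,0]<-35)&(q[...,1]>-120)&(q[...,1]<-60)&(q[...,2]>245)&(q[...,2]<300)]
for k in c[np.argsort(c[:,0])][::3]: print(k.round(0),end=' ')
"
```

```text
[701.7 140.3 235.5] [-137.4 -108.7] F [13.5  2.1 10.7] T [ 0.76 -1.47  0.07] yaw -97.1 -2.92756429592902
tcp [701.7 140.3 235.5] rack [-137.4 -108.7] yaw -97.1 F [13.5  2.1 10.7] w 9.7
top handle line ang 75.5 mid rack [-70.7 -85.3] 84 ztop 275.5
top rim [-84.1 -70.7] [99.  56.4] 55.49519348144531 63 ztop 206.2
top hook y -84.8 xmin -96.0 62
scene rim [-107.9 -104.2] [96.7 64.4] 22.008056640625 202 ztop 204.0
[-130.  -71.  294.] [-96. -88. 275.] [-93. -88. 272.] [-92. -86. 278.] [-90. -85. 267.] [-88. -88. 275.] [-86. -85. 276.] [-85. -84. 268.] [-83. -87. 275.] [-81. -84. 275.] [-79. -89. 272.] [-78. -86. 273.] [-75. -79. 266.] [-73. -78. 268.] [-72. -90. 263.] [-71. -80. 270.] [-70. -84. 272.] [-69. -92. 263.] [-67. -88. 264.] [-66. -74. 266.] [-65. -81. 270.] [-63. -76. 266.] [-62. -87. 263.] [-46. -86. 264.] [-45. -87. 268.] [-42. -84. 266.] [-41. -87. 264.] [-39. -93. 261.]
```

Request:
carry_out --motion '[[[0.07,0,0,0,-1],[0.07,-0.02,0,0,-1],[0,0,0,0,-1],[0,0,0,0,-1]]]'

```text
t: 12.72
eef_pos: [703.1, 140.4, 234.5]
eef_rot: [[-0.122, -0.992, 0.007], [-0.992, 0.122, 0.002], [-0.003, -0.007, -1.0]]
wrist_force: [1.7, 3.0, 11.4]
width: 0.105
finger_force: 51.5
```

```bash
python3 st.py
```

```text
[703.1 140.4 234.5] [-137. -110.] F [ 1.7  3.  11.4] T [1.14 0.07 0.11] yaw -97.0 -2.9290613157935024
```

Request:
carry_out --motion '[[[0,0,0.04,0,-0.88],[0,0,0,0,-0.75],[0,0,0,0,-0.7],[0,0,0,0,-0.6],[0,0,0,0,-0.5],[0,0,0,0,-0.4],[0,0,0,0,-0.4],[0,0,0,0,-0.4],[0,0,0,0,-0.4]]]' --grip_force 20

```text
t: 13.47
eef_pos: [701.6, 139.7, 232.5]
eef_rot: [[-0.123, -0.992, -0.0], [-0.992, 0.123, -0.0], [0.0, 0.0, -1.0]]
wrist_force: [0.6, -0.8, -0.4]
width: 0.298
finger_force: 0.3
```

```bash
python3 st.py;  python3 -c "
from fit import *
p,d=get_image('scene');q,d=get_image('top')
H=np.hstack([cv2.resize(p[90:210,300:430],(400,360),interpolation=2),cv2.resize(q[120:230,140:262],(400,360),interpolation=2)])
cv2.imwrite('pics/s4.png',cv2.convertScaleAbs(H[...,::-1],alpha=1.8))"
```

```text
[701.6 139.7 232.5] [-138.  -108.7] F [ 0.6 -0.8 -0.4] T [-0.05  0.09  0.02] yaw -97.0 -2.9291394086193634
```

View pics/s4.png

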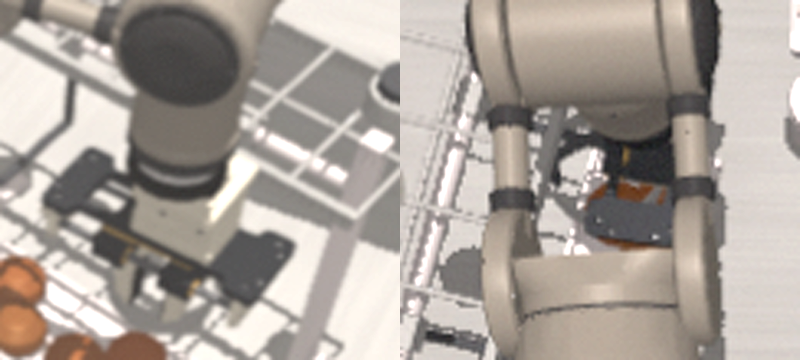

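The crop shows the fingers open, with the ring hanging below at about (150,300) in the scene half. I'll back straight out.

Request:
carry_out --motion '[[[0,0,0,0,-0.2],[0,0,0,0,-0.2],[-0.02,-0.1,0,0,-0.2],[-0.04,-0.2,0,0,-0.2],[-0.07,-0.3,0,0,-0.2],[-0.09,-0.4,0,0,-0.2],[-0.14,-0.6,0,0,0],[-0.18,-0.8,0,0,0.5],[-0.18,-0.8,0,0,1],[-0.18,-0.8,0,0,1],[-0.18,-0.8,0,0,1],[0,0,0,0,1]]]'

```text
t: 14.57
eef_pos: [669.1, 0.5, 232.8]
eef_rot: [[-0.143, -0.99, -0.001], [-0.99, 0.143, -0.011], [0.011, -0.0, -1.0]]
wrist_force: [0.5, -0.2, -0.4]
width: 0.782
finger_force: 0.0
```

```bash
python3 st.py;  python3 -c "
from fit import *
for n in('top','scene'):
    p,d=get_image(n);W=cloud(n,d);q=np.concatenate([rk(W),W[...,2:]],-1)
    q=q[(q[...,0]>-170)&(q[...,0]<-25)&(q[...,1]>-170)&(q[...,1]<-20)]
    r=q[(q[:,2]>150)&(q[:,2]<215)];top=r[r[:,2]>190]
    print(n,'rim',len(top),cv2.minAreaRect(top[:,:2].astype(np.float32)),'z',np.percentile(top[:,2],[50,97]))
    h=q[(q[:,2]>266.5)&(q[:,2]<276)]
    if len(h)>4: print('hand',cv2.minAreaRect(h[:,:2].astype(np.float32)),len(h),h[:,2].max())
    for k in h[np.argsort(h[:,0])][::4]: print(k.round(0),end=' ')
p,d=get_image('scene');q,d=get_image('top')
H=np.hstack([cv2.resize(p[90:230,300:450],(400,373),interpolation=2),cv2.resize(q[110:230,140:268],(400,373),interpolation=2)])
cv2.imwrite('pics/s5.png',cv2.convertScaleAbs(H[...,::-1],alpha=1.8))"
```

```text
[6.691e+02 5.000e-01 2.328e+02] [-281.  -107.8] F [ 0.5 -0.2 -0.4] T [0.08 0.08 0.  ] yaw -98.2 -3.1051561617245413
top rim 141 ((-87.84516906738281, -89.27793884277344), (85.72836303710938, 99.53372955322266), 3.141169786453247) z [197.44727084 210.50182318]
hand ((-73.2239990234375, -86.52104187011719), (91.16056060791016, 28.26657485961914), 12.195094108581543) 101 275.72282063446255
[-120.  -86.  274.] [-115.  -84.  276.] [-112.  -84.  273.] [-110.  -84.  272.] [-108. -108.  268.] [-105.  -99.  269.] [-102.  -99.  267.] [-100.  -96.  267.] [-98. -95. 269.] [-96. -94. 272.] [-94. -91. 272.] [-92. -90. 270.] [-90. -91. 275.] [-88. -95. 269.] [-85. -86. 271.] [-83. -91. 270.] [-82. -87. 273.] [-80. -85. 271.] [-78. -84. 274.] [-76. -81. 272.] [-73. -80. 271.] [-72. -77. 271.] [-69. -72. 267.] [-67. -73. 270.] [-39. -88. 269.] [-26. -90. 271.] scene rim 195 ((-79.17535400390625, -94.84220886230469), (98.06241607666016, 91.53146362304688), 53.947181701660156) z [198.80826668 209.84285513]
hand ((-73.22427368164062, -89.90853881835938), (90.6184310913086, 25.928600311279297), 10.058688163757324) 65 275.949595847889
[-119.  -92.  273.] [-117.  -94.  269.] [-113.  -97.  269.] [-108.  -97.  267.] [-101. -104.  267.] [ -97. -104.  267.] [-93. -95. 269.] [ -92. -100.  272.] [-89. -98. 275.] [-85. -86. 268.] [-83. -85. 268.] [-81. -86. 271.] [-78. -84. 271.] [-74. -84. 271.] [-72. -85. 275.] [-66. -79. 269.] [-26. -95. 268.]
```

View pics/s5.png

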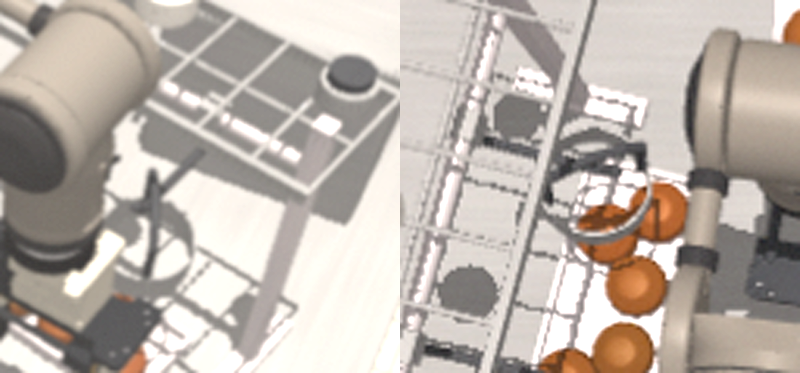

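The crop shows the round cutter hanging free on the far hook, with its handle through the hook at about (600,160) in the top half. Next is the square cutter.

Request:
carry_out --motion '[[[-0.26,-0.22,0,-0.89,1],[-0.26,-0.22,0,-0.89,1],[-0.26,-0.22,0,-0.89,1],[-0.26,-0.22,0,-0.89,1],[-0.26,-0.22,0,-0.89,1],[-0.26,-0.22,0,-0.89,1],[-0.26,-0.22,0,-0.89,1],[-0.26,-0.22,0,-0.89,1],[-0.26,-0.22,-0.4,-0.89,1],[-0.26,-0.22,-0.4,-0.89,1],[-0.26,-0.22,-0.4,-0.89,1],[-0.26,-0.22,-0.4,-0.89,1],[-0.26,-0.22,-0.4,-0.89,1],[-0.26,-0.22,-0.4,-0.89,1],[0,0,0,0,1],[0,0,0,0,1]]]'

```text
t: 16.1
eef_pos: [560.9, -87.0, 160.4]
eef_rot: [[-0.982, -0.188, -0.01], [-0.188, 0.982, -0.002], [0.01, 0.0, -1.0]]
wrist_force: [0.3, -0.6, -0.0]
width: 1.0
finger_force: 0.0
```

```bash
cat > rnd.py <<'E'
from fit import *
for n in('top','scene'):
    p,d=get_image(n);W=cloud(n,d);q=np.concatenate([rk(W),W[...,2:]],-1)
    q=q[(q[...,0]>-170)&(q[...,0]<-25)&(q[...,1]>-170)&(q[...,1]<-20)]
    top=q[(q[:,2]>188)&(q[:,2]<215)]
    print(n,'rim',[np.round(x,1) for x in cv2.minAreaRect(top[:,:2].astype(np.float32))],'z',np.percentile(top[:,2],[50,97]).round(1))
    h=q[(q[:,2]>266.5)&(q[:,2]<276)&(abs(q[:,1]+90)>6.5)&(q[:,0]>-115)&(abs(q[:,1]+90)<40)]
    if len(h)>9:
        vx,vy,x,y=cv2.fitLine(h[:,:2].astype(np.float32),cv2.DIST_HUBER,0,.01,.01).ravel();print('hand',x.round(1),y.round(1),np.degrees(np.arctan2(vy,vx)).round(1),len(h), 'at y-90: x',(x+(-90-y)*vx/vy).round(1),h[:,2].max().round(1))
E
python3 st.py; python3 rnd.py
python3 - <<'E'
from wl import *
o,p,W=wrist()
q=W.reshape(-1,3);q=q[(np.hypot(q[:,0]-607.5,q[:,1]+100)<75)]
h=q[(q[:,2]>85)&(q[:,2]<120)];print(len(h),cv2.minAreaRect(h[:,:2].astype(np.float32)),h[:,2].max())
r=q[(q[:,2]>30)&(q[:,2]<46)];print(len(r),cv2.minAreaRect(r[:,:2].astype(np.float32)))
E
```

```text
[560.9 -87.  160.4] [-390.2  -21.7] F [ 0.3 -0.6 -0. ] T [ 0.04  0.02 -0.05] yaw -169.1 -2.0446547768482417
top rim [array([-88.6, -87.7]), array([84.6, 99.3]), np.float64(3.8)] z [197.3 208.4]
hand -82.3 -85.8 39.8 42 at y-90: x -87.4 273.0
scene rim [array([-83.6, -92.4]), array([97.9, 96.8]), np.float64(35.4)] z [196.5 209.4]
hand -87.9 -93.6 38.9 35 at y-90: x -83.4 273.5
935 ((605.5595092773438, -100.16278839111328), (9.904833793640137, 87.68132781982422), 80.89295959472656) 114.54832299234846
1591 ((608.640869140625, -100.42970275878906), (96.28236389160156, 96.78536224365234), 80.89412689208984)
```

Request:
carry_out --motion '[[[0,-0.26,0,0,1],[0,0,-0.6,0,1],[0,0,-0.6,0,1],[0,0,-0.6,0,1],[0,0,-0.6,0,1],[0,0,-0.48,0,1],[0,0,0,0,0],[0,0,0,0,-1],[0,0,0,0,-1],[0,0,0,0,-1],[0,0,0,0,-1],[0,0,0,0,-1],[0,0,0,0,-1],[0,0,0,0,-1],[0,0,0,0,-1],[0,0,0,0,-1],[0,0,0,0,-1],[0,0,0,0,-1],[0,0,0,0,-1],[0,0,0,0,-1]]]' --grip_force 15

```text
t: 17.92
eef_pos: [560.7, -95.5, 74.1]
eef_rot: [[-0.983, -0.185, -0.01], [-0.185, 0.983, -0.002], [0.01, -0.0, -1.0]]
wrist_force: [-0.9, 0.4, -0.1]
width: 0.105
finger_force: 14.1
```

Request:
carry_out --motion '[[[0,0,0,0,-1],[0,0,0,0,-1],[0,0,0,0,-1],[0,0,0,0,-1],[0,0,0,0,-1],[0,0,0,0,-1]]]'

```text
t: 18.42
eef_pos: [560.7, -95.5, 74.1]
eef_rot: [[-0.983, -0.185, -0.01], [-0.185, 0.983, -0.002], [0.01, -0.0, -1.0]]
wrist_force: [0.3, 1.1, 0.1]
width: 0.103
finger_force: 14.1
```

```bash
python3 st.py; python3 -c "
from chk import *
chk(608,-100,0);print(get_obs()['width']*92,get_obs()['finger_force'])"
```

```text
[560.7 -95.5  74.1] [-398.5  -23.4] F [0.3 1.1 0.1] T [0.44 0.13 0.02] yaw -169.3 -2.0542185759243683
scene rim ((613.1126098632812, -102.29424285888672), (99.8155746459961, 95.36553192138672), 82.11792755126953) 244 z 41.84802488385537
scene handle ((625.9088745117188, -104.45896911621094), (10.504076957702637, 56.656272888183594), 82.66949462890625) 83 z 112.57249783419253
10.039609705553287 14.068710571154952
```

Request:
carry_out --motion '[[[0,0,0,0,-1],[0,0,0,0,-1],[0,0,0.2,0,-1],[0,0,0.5,0,-1],[0,0,0.9,0,-1],[0,0,0.9,0,-1],[-0.12,0.3,0.9,0.4,-1],[-0.25,0.57,0.6,0.85,-1],[-0.25,0.57,0.2,0.85,-1],[-0.25,0.57,0,0.85,-1],[-0.25,0.57,0,0.85,-1],[-0.25,0.57,0,0.85,-1],[-0.25,0.57,0,0.85,-1],[-0.25,0.57,0,0.85,-1],[-0.25,0.57,0,0.85,-1],[-0.25,0.57,0,0.85,-1],[-0.25,0.57,0,0.85,-1],[-0.25,0.57,0,0.85,-1],[-0.11,0.27,0,0.51,-1],[0,0,0,0,-1]]]' --grip_force 50

```text
t: 20.18
eef_pos: [470.5, 110.8, 200.3]
eef_rot: [[-0.347, -0.938, -0.003], [-0.938, 0.347, -0.009], [0.01, -0.0, -1.0]]
wrist_force: [-0.4, 0.1, -1.5]
width: 0.099
finger_force: 48.6
```

```bash
python3 -c "
from fit import *
t=get_obs()['eef_pos'];fit(74,t[:2]+[28.4,38.4],(-95,90,205))"
```

```text
tcp [470.5 110.8 200.3] rack [-217.3  110.2] yaw -110.3 F [-0.4  0.1 -1.5] w 9.1
top handle line ang 67.6 mid rack [-137.9   71.2] 13 ztop 226.4
top rim [-151.2   47.6] [23.1 53. ] 25.398420333862305 46 ztop 169.2
top hook y 90.3 xmin -73.8 30
scene handle line ang -86.4 mid rack [-136.5   78. ] 33 ztop 234.0
scene rim [-181.4   71.8] [97.9 70.4] 47.79518127441406 199 ztop 167.9
scene hook y 85.7 xmin -119.9 73
```

Request:
carry_out --motion '[[[0.03,0.15,0,0,-1],[0.06,0.3,0,0,-1],[0.06,0.3,0,0,-1],[0.06,0.3,0,0,-1],[0.06,0.3,0,0,-1],[0.06,0.3,0,0,-1],[0.06,0.3,0,0,-1],[0.06,0.3,0,0,-1],[0.03,0.2,0,0,-1],[0,0.1,0,0,-1],[0,0,0,0,-1],[0,0,0,0,-1],[0,0,0,0,-1]]]'

```text
t: 21.37
eef_pos: [485.7, 185.8, 200.1]
eef_rot: [[-0.351, -0.936, -0.003], [-0.936, 0.351, -0.009], [0.01, -0.0, -1.0]]
wrist_force: [0.1, -0.6, -2.2]
width: 0.099
finger_force: 48.6
```

```bash
python3 -c "
from fit import *
t=get_obs()['eef_pos'];fit(74,t[:2]+[28.4,38.4],(-95,90,205))"
```

```text
tcp [485.7 185.8 200.1] rack [-140.9  112.1] yaw -110.6 F [ 0.1 -0.6 -2.2] w 9.1
top rim [-108.9   50.4] [93.1 28.4] 69.88104248046875 24 ztop 167.0
scene handle line ang -87.3 mid rack [-48.2  84. ] 13 ztop 233.0
scene rim [-111.4   71.1] [105.5  66.9] 34.74607467651367 217 ztop 167.9
```

Request:
carry_out --motion '[[[-0.05,0.02,-0.1,0,-1],[0,0,-0.15,0,-1],[0,0,-0.15,0,-1],[0,0,-0.15,0,-1],[0,0,-0.1,0,-1],[0,0,0,0,-1],[0,0,0,0,-1]]]'

```text
t: 22.05
eef_pos: [483.8, 186.8, 180.3]
eef_rot: [[-0.351, -0.936, -0.004], [-0.936, 0.351, -0.009], [0.01, 0.001, -1.0]]
wrist_force: [-1.6, 1.7, -2.3]
width: 0.102
finger_force: 48.6
```

```bash
python3 st.py
```

```text
[483.8 186.8 180.3] [-140.3  114.1] F [-1.6  1.7 -2.3] T [0.08 0.42 0.08] yaw -110.5 -2.553820673785036
```

Request:
carry_out --motion '[[[0,0,-0.07,0,-1],[0,0,-0.06,0,-1],[0,0,0,0,-1],[0,0,0,0,-1]]]'

```text
t: 22.38
eef_pos: [484.6, 187.3, 178.3]
eef_rot: [[-0.351, -0.936, -0.001], [-0.936, 0.351, -0.008], [0.007, -0.002, -1.0]]
wrist_force: [-5.2, 0.2, 7.9]
width: 0.098
finger_force: 49.9
```

```bash
python3 st.py
```

```text
[484.6 187.3 178.3] [-139.6  113.5] F [-5.2  0.2  7.9] T [0.61 0.54 0.06] yaw -110.6 -2.5536859668462304
```

Request:
carry_out --motion '[[[-0.06,0.02,0,0,-1],[0,0,0,0,-1],[0,0,0.02,0,-0.88],[0,0,0,0,-0.75],[0,0,0,0,-0.7],[0,0,0,0,-0.6],[0,0,0,0,-0.5],[0,0,0,0,-0.4],[0,0,0,0,-0.4],[0,0,0,0,-0.4],[0,0,0,0,-0.3],[0,0,0,0,-0.3],[0,0,0,0,-0.3]]]' --grip_force 20

```text
t: 23.47
eef_pos: [482.4, 187.3, 177.3]
eef_rot: [[-0.351, -0.936, -0.003], [-0.936, 0.351, -0.009], [0.01, -0.0, -1.0]]
wrist_force: [0.6, -0.1, -0.4]
width: 0.346
finger_force: 0.0
```

```bash
python3 st.py; python3 -c "
from fit import *
for n in('top','scene'):
    W=cloud(n,get_image(n)[1]);q=np.concatenate([rk(W),W[...,2:]],-1)
    h=q[(q[...,0]>-125)&(q[...,0]<-40)&(abs(q[...,1]-90)<45)&(q[...,2]>195)&(q[...,2]<222)]
    print(n,[list(k.round(0)) for k in h[np.argsort(h[:,0])][::5]])"
```

```text
[482.4 187.3 177.3] [-140.1  115.5] F [ 0.6 -0.1 -0.4] T [ 0.08  0.08 -0.02] yaw -110.6 -2.551726528625458
top [[np.float64(-64.0), np.float64(69.0), np.float64(211.0)], [np.float64(-58.0), np.float64(71.0), np.float64(208.0)]]
scene [[np.float64(-81.0), np.float64(81.0), np.float64(215.0)], [np.float64(-74.0), np.float64(76.0), np.float64(217.0)], [np.float64(-68.0), np.float64(74.0), np.float64(210.0)], [np.float64(-64.0), np.float64(91.0), np.float64(204.0)], [np.float64(-61.0), np.float64(64.0), np.float64(204.0)], [np.float64(-60.0), np.float64(91.0), np.float64(205.0)], [np.float64(-56.0), np.float64(64.0), np.float64(204.0)], [np.float64(-52.0), np.float64(90.0), np.float64(208.0)], [np.float64(-48.0), np.float64(83.0), np.float64(206.0)], [np.float64(-44.0), np.float64(82.0), np.float64(207.0)]]
```

Released, with the handle at seat height. I'll retreat slowly and then check both.

Request:
carry_out --motion '[[[-0.02,-0.1,0,0,-0.3],[-0.04,-0.2,0,0,-0.3],[-0.07,-0.3,0,0,-0.3],[-0.09,-0.4,0,0,-0.2],[-0.14,-0.6,0,0,0],[-0.18,-0.8,0,0,0],[-0.18,-0.8,0,-0.5,0],[-0.18,-0.8,0.3,-0.5,0],[0,-0.8,0.3,-0.5,0],[0,-0.8,0.3,-0.5,0],[0,-0.8,0,-0.5,0],[0,-0.8,0,-0.5,0],[0,0,0,0,0],[0,0,0,0,0]]]'

```text
t: 24.73
eef_pos: [454.9, -30.2, 204.3]
eef_rot: [[-0.614, -0.789, -0.006], [-0.789, 0.614, -0.008], [0.01, -0.0, -1.0]]
wrist_force: [0.8, 0.6, 0.7]
width: 0.5
finger_force: 0.0
```

```bash
cat > both.py <<'E'
from fit import *
for n in('top','scene'):
    W=cloud(n,get_image(n)[1]);Q=np.concatenate([rk(W),W[...,2:]],-1);Q=Q[np.isfinite(Q[...,0])]
    for k,y0,s in(('round',-90,262),('square',90,205)):
        q=Q[(Q[:,0]>-170)&(Q[:,0]<-20)&(abs(Q[:,1]-y0)<75)]
        r=q[(q[:,2]>s-80)&(q[:,2]<s-50)]
        h=q[(q[:,2]>s+4.5)&(q[:,2]<s+14)&(abs(q[:,1]-y0)>6.5)&(abs(q[:,1]-y0)<40)&(q[:,0]>-135)&(q[:,0]<-50)]
        print(n,k,'rim',[np.round(x,1) for x in cv2.minAreaRect(r[:,:2].astype(np.float32))],'z',np.percentile(r[:,2],[50,97]).round(0),end=' ')
        # rim tilt: plane through the topmost rim points
        t=r[r[:,2]>s-75];A=np.c_[t[:,:2],np.ones(len(t))]
        if len(h)>9:
            vx,vy,x,y=cv2.fitLine(h[:,:2].astype(np.float32),cv2.DIST_HUBER,0,.01,.01).ravel();print('hand',x.round(1),y.round(1),np.degrees(np.arctan2(vy,vx)).round(1),len(h),'x at hook',(x+(y0-y)*vx/vy).round(1),'top',h[:,2].max().round(1))
        else: print(len(h))
E
python3 st.py; python3 both.py; python3 -c "
from fit import *
p,d=get_image('scene');q,d=get_image('top')
H=np.hstack([cv2.resize(p[90:250,270:440],(400,376),interpolation=2),cv2.resize(q[120:265,135:289],(400,376),interpolation=2)])
cv2.imwrite('pics/s6.png',cv2.convertScaleAbs(H[...,::-1],alpha=1.8))"
```

```text
[454.9 -30.2 204.3] [-358.4   94.2] F [0.8 0.6 0.7] T [0.12 0.05 0.  ] yaw -127.9 -2.704616877401132
top round rim [array([-86.2, -87.1]), array([ 91.1, 100.8]), np.float64(1.1)] z [195. 209.] hand -83.9 -86.4 38.9 47 x at hook -88.3 top 274.4
top square rim [array([-85.1,  90. ]), array([95.9, 97.7]), np.float64(52.2)] z [139. 153.] hand -89.4 92.0 -41.4 33 x at hook -87.1 top 216.8
scene round rim [array([-83.7, -92.2]), array([99.8, 97.1]), np.float64(33.5)] z [194. 207.] hand -90.3 -96.4 42.3 35 x at hook -83.2 top 275.5
scene square rim [array([-88.1,  86.8]), array([103.1,  97. ]), np.float64(53.7)] z [136. 152.] hand -86.1 83.0 -37.8 26 x at hook -95.1 top 216.6
```

View pics/s6.png

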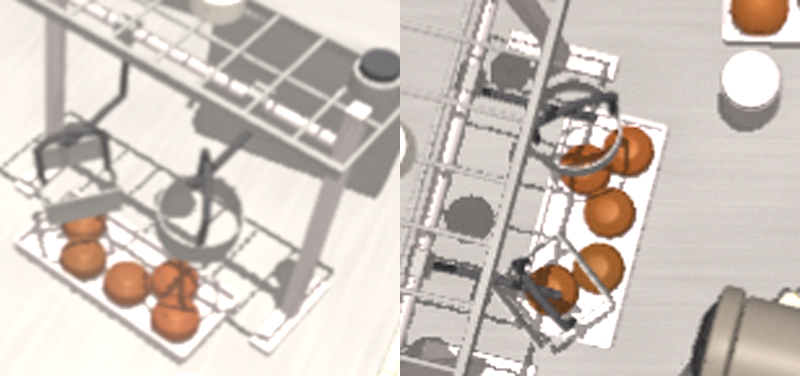

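Both cutters hang: the square one at about (80,170) and the round one at (205,200) in the scene half. I'll let them settle and check that they're still.

Request:
carry_out --motion '[[[0,0,0,0,0],[0,0,0,0,0],[0,0,0,0,0],[0,0,0,0,0],[0,0,0,0,0],[0,0,0,0,0],[0,0,0,0,0],[0,0,0,0,0],[0,0,0,0,0],[0,0,0,0,0],[0,0,0,0,0],[0,0,0,0,0],[0,0,0,0,0],[0,0,0,0,0],[0,0,0,0,0],[0,0,0,0,0],[0,0,0,0,0],[0,0,0,0,0],[0,0,0,0,0],[0,0,0,0,0]]]'

```text
t: 26.6
eef_pos: [455.5, -28.7, 204.3]
eef_rot: [[-0.612, -0.791, -0.006], [-0.791, 0.612, -0.008], [0.01, -0.0, -1.0]]
wrist_force: [-0.6, 0.3, 0.4]
width: 0.501
finger_force: 0.0
```

```bash
python3 both.py; python3 both.py
```

```text
top round rim [array([-86.3, -86.9]), array([90.5, 99.9]), np.float64(0.7)] z [195. 208.] hand -82.6 -85.9 42.1 41 x at hook -87.1 top 273.5
top square rim [array([-86.3,  91.2]), array([96.3, 95.9]), np.float64(51.8)] z [140. 152.] hand -89.9 91.3 -38.2 34 x at hook -88.3 top 218.9
scene round rim [array([-83.4, -92. ]), array([100.7,  96.4]), np.float64(36.9)] z [194. 208.] hand -85.4 -93.4 39.2 31 x at hook -81.2 top 273.6
scene square rim [array([-86.5,  85.8]), array([101.5,  95.8]), np.float64(52.8)] z [135. 151.] hand -80.5 79.5 -37.5 21 x at hook -94.3 top 215.9
top round rim [array([-86.3, -87.2]), array([100.6,  90.8]), np.float64(89.6)] z [196. 209.] hand -85.6 -88.4 40.1 49 x at hook -87.6 top 275.5
top square rim [array([-86.3,  91. ]), array([96. , 95.7]), np.float64(51.8)] z [140. 153.] hand -89.4 91.3 -40.7 40 x at hook -87.9 top 218.4
scene round rim [array([-83.2, -92. ]), array([101.3,  96.6]), np.float64(36.2)] z [194. 209.] hand -86.9 -92.8 38.5 32 x at hook -83.4 top 272.9
scene square rim [array([-86.1,  86.8]), array([101.5,  96.1]), np.float64(52.5)] z [136. 151.] hand -82.5 79.7 -37.4 30 x at hook -96.0 top 217.8
```

```bash
python3 -c "
from workcell import *
print(job_done())"
```

```text
the job is handed in; nothing more can be done
None
```

I hung the round cutter on the higher hook and then the square cutter on the lower hook. Both hung still and free at my last check at about 27 s, with their crowns roughly 5–10 mm to the rack side of the seats, and I saw nothing else disturbed. The job is handed in.

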